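# Close the flask press in the dental laboratory

### The job

Two flask presses stand on the dental bench, one holding a brass-yellow flask and one a silver-grey flask. Screw down the black knob of the press with the brass flask, clockwise seen from above, until it is fully tight, then let go; it needs several turns of the hand. Leave the screw of the press with the silver flask alone.

Things in the scene. Friction and masses are not known exactly. Their poses are not given: they have to be found in the camera images.
- brass_screw (a joint): Screw of the press with the brass flask, in rad, growing clockwise seen from above (tightening): 0 fully up, 7.2 fully tight, a hard stop where the round steel pad under the bar meets the flask. It starts between 1.0 and 2.8. Each rad lowers knob and pad together by 1.27 mm (8 mm a turn). It turns at about 0.06 N m and stays where it is left.
- brass_knob (a point): Middle of the round black knurled knob on that screw, on its upright axis: 38 mm diameter, 30 mm tall (15 mm above and below this point), white radial mark on top. It can be gripped from above at any yaw. This point is 190 mm above the bench when tight. Its frame's z points up; it turns with the knob.
- brass_press: Press bolted to the bench, holding a round brass-yellow flask 100 mm across. Origin: centre of the underside of its grey base, 160 mm along y and 120 mm along x. Two steel columns carry a grey cross bar along y, 164 x 34 mm; bar and boss reach 153 mm above the bench, below the knob, which is over the origin.
- silver_mark (a point): Outer end of the white mark on top of the identical knob of the other, identical press, which holds a silver-grey flask; 17 mm off that knob's axis, it shows how the knob is turned. This screw is to be left alone. The two presses may stand either way round, one left and one right, about 0.32 to 0.6 m apart.
Mind the look-alikes: they are no part of the job. Leave any orange or red look-alike of the brass_press alone.

How it is judged:
At the end, for the whole second after the job is handed in: The screw of the press with the brass flask is tight: within 0.3 rad (17 degrees) of its stop at 7.2 rad and at rest; the mark on the silver press's knob is within 10 mm of where it began (value of joint brass_screw above 6.9 rad and velocity of joint brass_screw below 0.1 rad/s and distance of silver_mark from where it was at the start of the episode below 0.01 m); the robot touches nothing.
It fails at once if the screw of the silver press is turned (its mark moves more than 10 mm) (distance of silver_mark from where it was at the start of the episode above 0.01 m).
It also fails if it takes over 51 s, if anything falls off the work surface, if the arm or the gripper's body presses on something with over 40 N, if the wrist force passes 120 N, or if a joint passes its speed limit or range.

### The arm

A 7-joint arm with a two-finger parallel gripper is mounted at the origin on the work surface. World frame = base frame: x ahead of the robot, y to its left, z up, the work surface at z = 0. Lengths are in m, angles in rad, forces in N, time in s.
With the tool pointing down it reaches from about 0.425 to 0.825 m from the base axis. Payload 3.6 kg.
Tool frame: the origin (TCP) lies at the very end of the fingers, on their centre line; the grasp point (between the pads) lies 19 mm behind it; x points along the fingers, y is the direction in which the jaws open and shut, and the axes are right-handed (so a half turn about x gives the same grasp; the last joint's range is limited). The gripper opens to 85 mm and grips with 20 to 120 N. Pads are 22 mm wide; open, the fingers measure 114 mm over their backs; the gripper's body (76 mm by 85 mm) begins 54 mm behind the grasp point. The pads swing forward as they close: fully open they stand 13 mm farther back than shut.
Start: joints at [1.099, 0.615, -0.013, 1.423, 0.008, 1.103, -0.04], TCP at [0.28, -0.587, 0.231] pointing down, gripper open.
Joint ranges: [-3.12, 3.12], [-0.3, 2.06], [-1.34, 1.32], [0.26, 2.42], [-1.36, 4.5], [0.01, 1.98], [-2.84, 2.84]. Speed limits (rad/s): [2.79, 2.79, 3.14, 3.14, 3.14, 3.14, 3.14].

### API

Orientations are given as a unit quaternion [w, x, y, z].
In Python, from workcell import manip gives the robot as it stands. The module is installed in compiled form; this text tells all that it offers.
- The arm moves only by the tool play_rows, never from a script. Its arguments are lists of equal length, an entry for each row: "xyz": the shift along the tool's x, y, z in m, a list of three; "rot": the turn, a rotation vector about the tool's x, y, z in degrees, a list of three. In form: {"xyz": [[tx, ty, tz], ...], "rot": [[rx, ry, rz], ...]}. A call has 1 to 20 rows; each row shifts and turns the commanded pose from where the row before left it, along the tool's axes as they then stand; what a row does not reach is not made up. A row lasts 1/10 s, in which the tool goes at most 50 mm and 8.59 degrees, less where a joint would pass 70% of its speed; a pose out of reach is approached as far as the arm can. A call is refused whole if a number of a shift passes 0.05 or a number of a turn 8.59, either way. A call with a gripper value outside its range is refused whole. "jaw" is the opening, from 0 (shut) to 1 (fully open), set as the call begins (left out, the last holds). The fingers move at their own pace and stop on an object; the grip force is fixed at half the most. Time passes only in rows, so rows that do not move let the fingers close. It gives the time, the measured TCP pose, the force and the opening at its end, in the units of the state.
- manip.state(): the state, without advancing time (a new reading comes with each control period).
- manip.camera(name): name is "scene" or "top"; returns a dict with "frame" (400x640x3 uint8, red, green, blue), "fov_y" (degrees; the focal length in pixels is half the picture's height over the tangent of half this angle, whatever the lens; pixels are square), "cx", "cy" (the principal point, pixels), "R" (3x3) and "t" (3): a world point X has camera coordinates R X + t. Camera axes: x right, y down, z forward; pixel columns grow to the right and rows downward; lengths in m; the calibration is good to about 2 mm. A picture is of the moment at which its call begins. There is no depth.
- manip.finish_job(): hands the job in, once; it reports no verdict.
The state is a dict: "time_s": time; "joint_pos": joint angles; "qd": joint speeds; "joint_efforts": joint torques, N m; "tcp_pos": TCP position; "ee_rot": TCP orientation; "wrist_force": force on the tool from outside, world axes, zero at the start; "ft_torque": the same for the moment, N m; "width": opening from 0.0 (shut) to 1.0 (fully open).
Only numpy, scipy, OpenCV 4.12 (cv2) and the standard library are available. Lean on these libraries where they do the work, as an engineer would, in place of code of your own. Each camera call takes 0.05 s, during which the arm holds its last target.

## Working session

There is one attempt and no reset: what is moved stays moved. The work goes in short steps, Python scripts to look and compute and a tool call to move; the robot and the scene stay as the last step left them, time stands still between calls to the robot, and variables do not carry over. Pictures are saved under pics/ and viewed, and the job is handed in when it is done.

Besides the shell and the picture viewer there is one more tool, called as name(argument=value, ...) on one line, values as JSON. play_rows: Moves the arm, as the interface text tells. Its arguments: {"type":"object","properties":{"xyz":{"type":"array"},"rot":{"type":"array"},"jaw":{"type":"number"}},"required":["xyz","rot"]}

```bash
mkdir -p pics
python3 - <<'E'
from workcell import manip
import cv2,numpy as np,pickle
s=manip.state();print(s)
for n in("scene","top"):
    c=manip.camera(n);cv2.imwrite(f"pics/{n}0.png",c["frame"][:,:,::-1]);pickle.dump(c,open(f"{n}0.pkl","wb"))
    print(n,c["fov_y"],c["cx"],c["cy"],np.round(c["R"],3).tolist(),np.round(c["t"],3).tolist())
E
```

```text
{'time_s': 0.0, 'joint_pos': array([ 1.099479  ,  0.61591797, -0.01264037,  1.42495165,  0.0081038 ,
        1.10340186, -0.04038221]), 'qd': array([-0.00050793, -0.00105642,  0.00011263,  0.00057006, -0.00019289,
        0.00040121, -0.00034583]), 'joint_efforts': array([-9.36360520e-04, -4.69212306e+01,  2.59198705e-01, -1.71032846e+01,
        1.00304559e-02,  9.63752798e-03, -5.23686055e-06]), 'tcp_pos': array([ 0.27936888, -0.586026  ,  0.23012142]), 'ee_rot': array([-0.15510556, -0.68946617, -0.15691395,  0.68989614]), 'wrist_force': array([-0.37508011,  0.18786   ,  0.79723821]), 'ft_torque': array([ 0.00954277, -0.03939845,  0.01994804]), 'width': 0.9974707639560992}
scene 54.68842078186118 314.058885110803 205.10430995579406 [[-0.593, 0.805, -0.004], [0.573, 0.418, -0.705], [-0.566, -0.42, -0.709]] [0.184, -0.166, 1.535]
top 42.162881741965435 315.6807014040014 202.84492254371852 [[0.013, -1.0, 0.002], [-0.997, -0.013, -0.076], [0.076, -0.001, -0.997]] [0.092, 0.455, 1.708]
```

View pics/scene0.png

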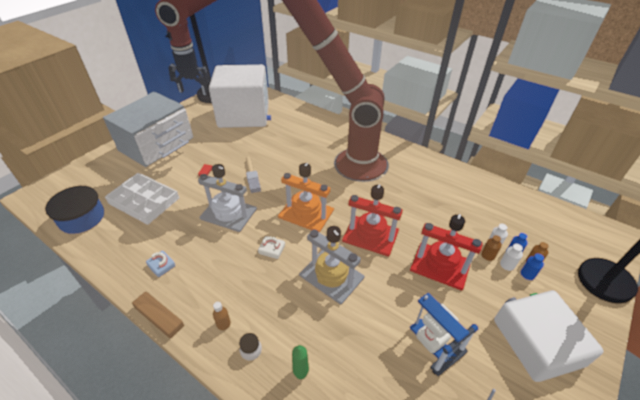

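View pics/top0.png

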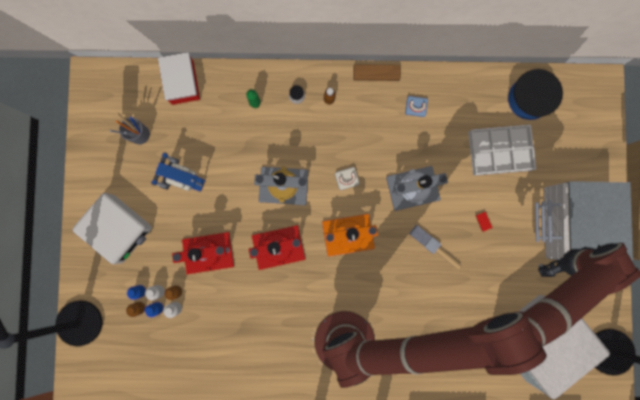

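The top view shows the brass press near px (283,185) with its knob at about (280,179), and the silver press near (414,188). In the scene view the brass knob is at about (333,234). Next I'll measure it.

```bash
cat > h.py <<'E'
import cv2,numpy as np,pickle
def f(c): return 200/np.tan(np.radians(c["fov_y"])/2)
def ray(c,u,v):
    d=np.array([(u-c["cx"])/f(c),(v-c["cy"])/f(c),1.]);R=np.array(c["R"]);
    return -R.T@np.array(c["t"]),R.T@d
def onz(c,u,v,z):
    o,d=ray(c,u,v);return o+d*(z-o[2])/d[2]
def proj(c,X):
    p=np.array(c["R"])@np.array(X)+np.array(c["t"]);return np.array([c["cx"],c["cy"]])+f(c)*p[:2]/p[2]
def tri(a,pa,b,pb):
    o1,d1=ray(a,*pa);o2,d2=ray(b,*pb);k=np.linalg.lstsq(np.c_[d1,-d2],o2-o1,rcond=None)[0]
    p,q=o1+k[0]*d1,o2+k[1]*d2;return (p+q)/2,np.linalg.norm(p-q)
def dark(c,box,th=60):
    x0,y0,x1,y1=box;m=(c["frame"][y0:y1,x0:x1].max(2)<th).astype(np.uint8)
    n,l,s,ce=cv2.connectedComponentsWithStats(m)
    return [(int(s[i,4]),s[i,:4]+[x0,y0,0,0],ce[i]+[x0,y0]) for i in range(1,n) if s[i,4]>15]
E
python3 - <<'E'
from h import *
s=pickle.load(open("scene0.pkl","rb"));t=pickle.load(open("top0.pkl","rb"))
for th in (45,60,75):
    print(th,"S",dark(s,(320,220,348,250),th),"T",dark(t,(268,168,296,192),th))
a=cv2.resize(s["frame"][215:305,290:370,::-1],None,fx=5,fy=5,interpolation=cv2.INTER_CUBIC)
b=cv2.resize(t["frame"][155:215,250:320,::-1],None,fx=5,fy=5,interpolation=cv2.INTER_CUBIC)
o=np.zeros((450,760,3),np.uint8);o[:450,:400]=a;o[:300,405:755]=b;cv2.imwrite("pics/crop0.png",o)
# colour: brass flask
hsv=cv2.cvtColor(t["frame"],cv2.COLOR_RGB2HSV);print(onz(t,283,185,0),onz(t,280,179,.22),onz(t,425,182,.22))
E
```

```text
45 S [] T [(63, array([275, 174,  10,  10]), array([280.36507937, 179.06349206]))]
60 S [] T [(90, array([274, 173,  12,  12]), array([280.15555556, 178.81111111]))]
75 S [(118, array([327, 227,  13,  15]), array([332.53389831, 234.55084746]))] T [(109, array([274, 172,  12,  13]), array([280.02752294, 178.68807339]))]
[0.51384819 0.20842741 0.        ] [0.50736042 0.20376806 0.22      ] [ 0.50406293 -0.22297872  0.22      ]
```

View pics/crop0.png

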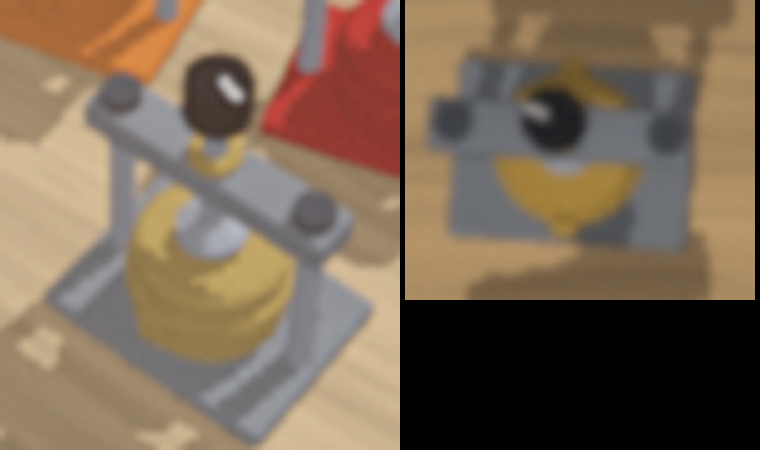

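The crop shows the brass knob at about (333.5,234) in scene and (279.6,178.8) in top. Its white mark points to the upper left in top.

Run:
```python
from h import *
s=pickle.load(open("scene0.pkl","rb"));t=pickle.load(open("top0.pkl","rb"))
print(tri(s,(333.3,233.7),t,(279.6,178.7)))
for z in(.19,.196,.2,.205):print(z,onz(t,279.6,178.7,z),onz(s,333.3,233.7,z))
# mark: top and scene
print("mark",[onz(t,*p,.211)for p in((275,175.5),(279.6,178.7))],onz(s,336,233,.211))
# base corners in the top view, z~0.0-0.012
for p in [(262.5,166.5),(307.5,169),(305.5,204.5),(258.5,202)]:print(onz(t,*p,.01))
# bar end caps z .153, scene & top
for p in [(258,179),(302.5,181.5)]:print('cap t',onz(t,*p,.155))
for p in [(313.5,233),(352,257)]:print('cap s',onz(s,*p,.155))
from workcell import manip
from scipy.spatial.transform import Rotation as Ro
st=manip.state();q=st["ee_rot"];print(Ro.from_quat(q,scalar_first=True).as_matrix().round(3))
```

```text
(array([0.51020698, 0.20829839, 0.19544488]), np.float64(0.0038442864545893923))
0.19 [0.51188829 0.20704641 0.19      ] [0.5052451  0.20743598 0.19      ]
0.196 [0.51115727 0.20662929 0.196     ] [0.50960092 0.21018916 0.196     ]
0.2 [0.51066993 0.2063512  0.2       ] [0.51250481 0.21202461 0.2       ]
0.205 [0.51006075 0.20600359 0.205     ] [0.51613466 0.21431892 0.205     ]
mark [array([0.51868648, 0.21937732, 0.211     ]), array([0.50932974, 0.20558646, 0.211     ])] [0.51440322 0.22137171 0.211     ]
[0.57426049 0.27767121 0.01      ]
[0.5677896 0.1265746 0.01     ]
[0.448306   0.13157275 0.01      ]
[0.45463399 0.28855989 0.01      ]
cap t [0.5143588  0.27571782 0.155     ]
cap t [0.50842945 0.13909418 0.155     ]
cap s [0.51018256 0.14548992 0.155     ]
cap s [0.51727786 0.27643513 0.155     ]
[[-0.001  0.43  -0.903]
 [ 0.002 -0.903 -0.43 ]
 [-1.    -0.002 -0.   ]]
```

Triangulation puts the knob at about (0.511, 0.207, 0.196). That agrees with the base centre at (0.511, 0.206) and the expected height range. I'll raise the tool and go over in two legs.

play_rows(xyz=[[-0.035, 0, 0], [-0.035, 0, 0], [-0.035, 0, 0], [0, -0.0254, -0.0365], [0, -0.0254, -0.0365], [0, -0.0254, -0.0365], [0, -0.0254, -0.0365], [0, -0.0254, -0.0365], [0, -0.0254, -0.0365], [0, -0.0254, -0.0365], [0, -0.0254, -0.0365], [0, -0.0254, -0.0365], [0, -0.0254, -0.0365], [0, 0, 0]], rot=[[0, 0, 0], [0, 0, 0], [0, 0, 0], [0, 0, 0], [0, 0, 0], [0, 0, 0], [0, 0, 0], [0, 0, 0], [0, 0, 0], [0, 0, 0], [0, 0, 0], [0, 0, 0], [0, 0, 0], [0, 0, 0]], jaw=1.0)

```text
time_s: 1.5
tcp_pos: [0.5032, -0.1915, 0.3359]
ee_rot: [0.159, 0.69, 0.163, -0.688]
wrist_force: [-0.2, 0.7, -0.8]
width: 0.997
```

```bash
python3 -c "
from workcell import manip
s=manip.state();print(s['joint_pos'].round(3),s['tcp_pos'].round(4),s['time_s'])"
```

```text
[ 0.42   0.355 -0.135  1.574  0.043  1.216 -0.834] [ 0.5032 -0.1915  0.3359] 1.5
```

play_rows(xyz=[[0, -0.0356, -0.0179], [0, -0.0356, -0.0179], [0, -0.0356, -0.0179], [0, -0.0356, -0.0179], [0, -0.0356, -0.0179], [0, -0.0356, -0.0179], [0, -0.0356, -0.0179], [0, -0.0356, -0.0179], [0, -0.0356, -0.0179], [0, -0.0356, -0.0179], [0, 0, 0], [0, 0, 0], [0, 0, 0], [0, 0, 0], [0, 0, 0], [0, 0, 0], [0, 0, 0], [0, 0, 0], [0, 0, 0], [0, 0, 0]], rot=[[0, 0, 0], [0, 0, 0], [0, 0, 0], [0, 0, 0], [0, 0, 0], [0, 0, 0], [0, 0, 0], [0, 0, 0], [0, 0, 0], [0, 0, 0], [-8.5, 0, 0], [-8.5, 0, 0], [-8.5, 0, 0], [-8.5, 0, 0], [-8.5, 0, 0], [-8.5, 0, 0], [-8.5, 0, 0], [-8.5, 0, 0], [-8.5, 0, 0], [-8.5, 0, 0]])

```text
time_s: 3.5
tcp_pos: [0.5082, 0.1971, 0.3358]
ee_rot: [0.582, 0.401, 0.582, -0.402]
wrist_force: [-0.9, 0.0, -0.6]
width: 1.004
```

play_rows(xyz=[[0, 0, 0], [0, 0, 0], [0, 0, 0], [0, 0, 0], [0, 0, 0], [0, 0, 0], [0, 0, 0], [0, 0, 0], [0, 0, 0], [0, 0, 0], [0, 0, 0], [0, 0, 0], [0, 0, 0], [0, 0, 0], [0, 0, 0], [0, 0, 0], [0, 0, 0]], rot=[[-8.5, 0, 0], [-8.5, 0, 0], [-8.5, 0, 0], [-8.5, 0, 0], [-8.5, 0, 0], [-8.5, 0, 0], [-8.5, 0, 0], [-8.5, 0, 0], [-8.5, 0, 0], [-8.5, 0, 0], [-8.5, 0, 0], [-8.5, 0, 0], [-8.5, 0, 0], [-8.5, 0, 0], [-8.5, 0, 0], [-8.5, 0, 0], [0, 0, 0]])

```text
time_s: 5.2
tcp_pos: [0.5085, 0.197, 0.3354]
ee_rot: [0.591, -0.387, 0.592, 0.388]
wrist_force: [-0.4, -0.1, -0.2]
width: 0.997
```

Run:
```python
from workcell import manip
from h import *
from scipy.spatial.transform import Rotation as Ro
s=manip.state();print(s['joint_pos'].round(3),s['tcp_pos'].round(4),s['time_s'])
print(Ro.from_quat(s["ee_rot"],scalar_first=True).as_matrix().round(3))
c=manip.camera("scene");cv2.imwrite("pics/s1.png",c["frame"][:,:,::-1])
```

```text
[ 0.294  0.611 -1.238  1.538  0.581  1.411  1.748] [0.5085 0.197  0.3354] 5.2
[[-0.002 -0.917  0.4  ]
 [-0.     0.4    0.917]
 [-1.     0.001 -0.001]]
```

View pics/s1.png

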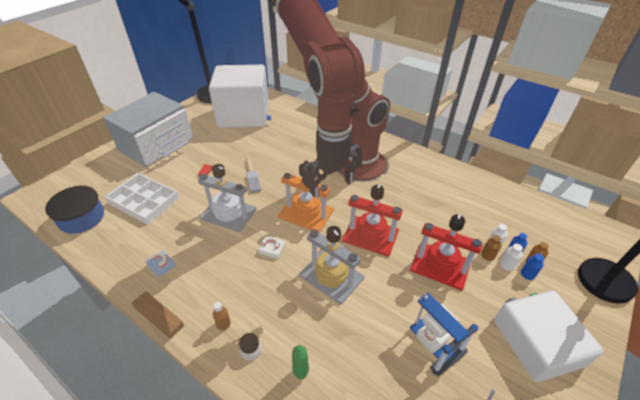

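Run:
```python
from workcell import manip
from h import *
c=manip.camera("scene");t=manip.camera("top");s=manip.state();p=s["tcp_pos"]
print(p,s["joint_pos"].round(3),proj(c,p),proj(t,p))
a=cv2.resize(c["frame"][130:260,270:400,::-1],None,fx=3,fy=3,interpolation=cv2.INTER_CUBIC)
b=cv2.resize(t["frame"][120:250,230:360,::-1],None,fx=3,fy=3,interpolation=cv2.INTER_CUBIC)
cv2.imwrite("pics/c2.png",np.hstack([a,b]))
```

```text
[0.50831595 0.19757185 0.33605529] [ 0.293  0.61  -1.237  1.537  0.58   1.41   1.746] [331.0529302  192.83760399] [279.4448163 173.5004416]
```

View pics/c2.png

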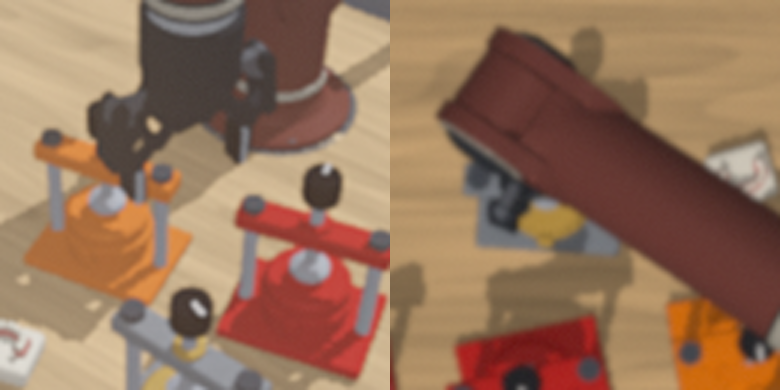

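The jaws straddle the knob axis in both views: fingertips at about (350,183) and (317,196) in scene. I'll correct the 10 mm sideways error and descend part of the way.

play_rows(xyz=[[0, 0.0016, 0.0098], [0.025, 0, 0], [0.025, 0, 0], [0.025, 0, 0], [0, 0, 0], [0, 0, 0]], rot=[[0, 0, 0], [0, 0, 0], [0, 0, 0], [0, 0, 0], [0, 0, 0], [0, 0, 0]])

```text
time_s: 5.95
tcp_pos: [0.5108, 0.2084, 0.2619]
ee_rot: [0.592, -0.387, 0.591, 0.388]
wrist_force: [-0.1, -0.2, 1.0]
width: 1.0
```

```bash
cat > look.py <<'E'
import sys
from workcell import manip
from h import *
from scipy.spatial.transform import Rotation as Ro
n=sys.argv[1]
s=manip.state();p=s["tcp_pos"]
print(s["time_s"],p.round(4),s["joint_pos"].round(3),s["wrist_force"].round(1),s["ft_torque"].round(2),s["width"])
M=Ro.from_quat(s["ee_rot"],scalar_first=True).as_matrix();print(M.round(3).tolist())
d=np.array([.511,.207,.178])-p;print("to go, tool axes",(M.T@d).round(4))
c=manip.camera("scene");t=manip.camera("top")
print(proj(c,p),proj(t,p))
a=cv2.resize(c["frame"][180:310,270:400,::-1],None,fx=3,fy=3,interpolation=cv2.INTER_CUBIC)
b=cv2.resize(t["frame"][120:250,230:360,::-1],None,fx=3,fy=3,interpolation=cv2.INTER_CUBIC)
cv2.imwrite(f"pics/{n}.png",np.hstack([a,b]))
E
python3 look.py c3
```

```text
5.95 [0.5108 0.2084 0.2619] [ 0.25   0.68  -1.185  1.648  0.655  1.269  1.668] [-0.1 -0.2  1. ] [ 0.04  0.02 -0.01] 1.0004275591214198
[[0.0, -0.917, 0.399], [0.001, 0.399, 0.917], [-1.0, 0.0, 0.001]]
to go, tool axes [ 0.0839 -0.0007 -0.0013]
[333.25756042 216.58041802] [277.41763926 176.00048327]
```

View pics/c3.png

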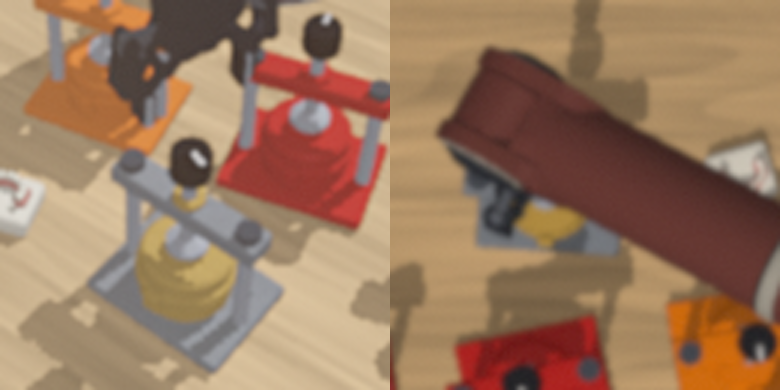

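The knob, at crop (190,162), sits below and between the fingers, which are at (145,115) and (240,75). Now I'll descend and close.

play_rows(xyz=[[0.02, -0.0007, -0.0013], [0.02, 0, 0], [0.02, 0, 0], [0.015, 0, 0], [0.009, 0, 0], [0, 0, 0]], rot=[[0, 0, 0], [0, 0, 0], [0, 0, 0], [0, 0, 0], [0, 0, 0], [0, 0, 0]])

```text
time_s: 6.65
tcp_pos: [0.5107, 0.206, 0.1769]
ee_rot: [0.591, -0.388, 0.592, 0.388]
wrist_force: [0.3, 0.3, 0.0]
width: 1.001
```

```bash
python3 look.py c4
```

```text
6.65 [0.5107 0.206  0.1769] [ 0.216  0.764 -1.11   1.764  0.762  1.115  1.581] [0.3 0.3 0. ] [-0.01  0.01  0.02] 1.0008207161148361
[[-0.001, -0.917, 0.399], [-0.0, 0.399, 0.917], [-1.0, 0.001, -0.001]]
to go, tool axes [-0.0011  0.0001  0.001 ]
[331.55052328 237.920515  ] [280.22946841 179.61833886]
```

View pics/c4.png

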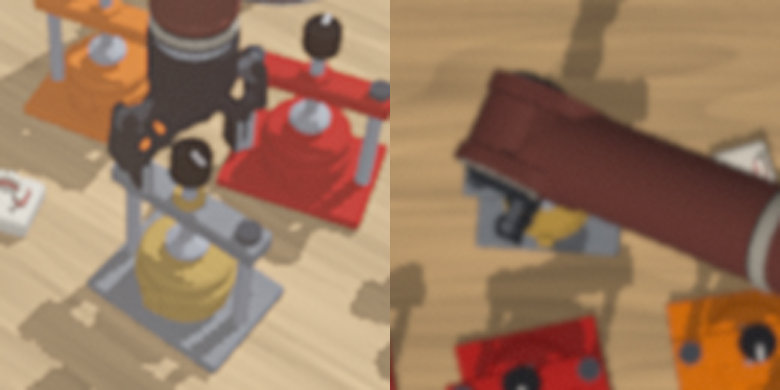

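The knob, at crop (190,160), is between the open fingers at (140,150) and (240,125). I'll close.

play_rows(xyz=[[0, 0, 0], [0, 0, 0], [0, 0, 0], [0, 0, 0], [0, 0, 0], [0, 0, 0], [0, 0, 0], [0, 0, 0]], rot=[[0, 0, 0], [0, 0, 0], [0, 0, 0], [0, 0, 0], [0, 0, 0], [0, 0, 0], [0, 0, 0], [0, 0, 0]], jaw=0.0)

```text
time_s: 7.55
tcp_pos: [0.5107, 0.2066, 0.178]
ee_rot: [0.592, -0.388, 0.591, 0.388]
wrist_force: [-2.7, -0.5, 4.7]
width: 0.428
```

```bash
python3 look.py c5
```

```text
7.55 [0.5107 0.2066 0.178 ] [ 0.216  0.763 -1.111  1.763  0.761  1.115  1.581] [-2.7 -0.5  4.7] [-0.08  0.35 -0.01] 0.42810663953925193
[[0.0, -0.917, 0.399], [0.001, 0.399, 0.917], [-1.0, -0.0, 0.001]]
to go, tool axes [-0.     -0.0001  0.0004]
[331.76356712 237.7546071 ] [279.99308946 179.57697522]
```

View pics/c5.png

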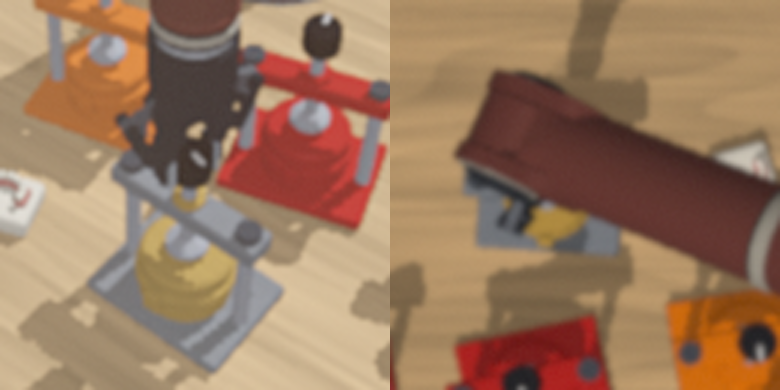

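The opening is 0.43, about 37 mm, so the knob is gripped with only small forces. Now I'll turn clockwise and follow the lead of about 0.13 mm per 6°.

play_rows(xyz=[[0.00013, 0, 0], [0.00013, 0, 0], [0.00013, 0, 0], [0.00013, 0, 0], [0.00013, 0, 0], [0.00013, 0, 0], [0.00013, 0, 0], [0.00013, 0, 0], [0.00013, 0, 0], [0.00013, 0, 0]], rot=[[6, 0, 0], [6, 0, 0], [6, 0, 0], [6, 0, 0], [6, 0, 0], [6, 0, 0], [6, 0, 0], [6, 0, 0], [6, 0, 0], [6, 0, 0]])

```text
time_s: 8.65
tcp_pos: [0.5091, 0.2083, 0.1766]
ee_rot: [0.705, -0.038, 0.707, 0.04]
wrist_force: [-4.0, 3.2, 3.9]
width: 0.431
```

```bash
python3 look.py c6
```

```text
8.65 [0.5091 0.2083 0.1766] [ 0.092  0.652 -0.841  1.77   0.57   0.983  0.706] [-4.   3.2  3.9] [0.45 0.94 0.11] 0.4306456797092042
[[-0.002, -0.111, 0.994], [0.003, 0.994, 0.111], [-1.0, 0.003, -0.002]]
to go, tool axes [-0.0014 -0.0015  0.0017]
[332.59381673 238.00107088] [279.46404801 180.13743365]
```

View pics/c6.png

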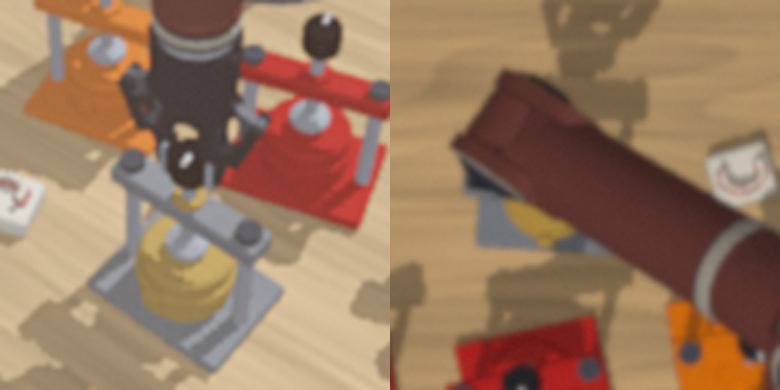

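The mark turns with the jaws and the forces are low, so I'll carry on.

play_rows(xyz=[[0.00018, 0, 0], [0.00018, 0, 0], [0.00018, 0, 0], [0.00018, 0, 0], [0.00018, 0, 0], [0.00018, 0, 0], [0.00018, 0, 0], [0.00018, 0, 0], [0.00018, 0, 0], [0.00018, 0, 0], [0.00018, 0, 0], [0.00018, 0, 0]], rot=[[8, 0, 0], [8, 0, 0], [8, 0, 0], [8, 0, 0], [8, 0, 0], [8, 0, 0], [8, 0, 0], [8, 0, 0], [8, 0, 0], [8, 0, 0], [8, 0, 0], [8, 0, 0]])

```text
time_s: 9.95
tcp_pos: [0.5105, 0.2108, 0.1746]
ee_rot: [0.501, 0.5, 0.504, -0.496]
wrist_force: [-1.4, 7.2, 2.7]
width: 0.432
```

```bash
python3 look.py c7
```

```text
9.95 [0.5105 0.2108 0.1746] [-0.181  0.55  -0.378  1.778  0.251  0.857 -0.664] [-1.4  7.2  2.7] [1.64 0.64 0.08] 0.43181906522803104
[[0.001, 1.0, 0.009], [0.007, 0.009, -1.0], [-1.0, 0.001, -0.007]]
to go, tool axes [-0.0035  0.0004  0.0038]
[333.0445572  239.25415681] [278.69350781 179.74570645]
```

play_rows(xyz=[[0.00018, 0, 0], [0.00018, 0, 0], [0.00018, 0, 0], [0.00018, 0, 0], [0.00018, 0, 0], [0.00018, 0, 0], [0.00018, 0, 0], [0.00018, 0, 0], [0.00018, 0, 0], [0.00018, 0, 0], [0.00018, 0, 0], [0.00018, 0, 0]], rot=[[8, 0, 0], [8, 0, 0], [8, 0, 0], [8, 0, 0], [8, 0, 0], [8, 0, 0], [8, 0, 0], [8, 0, 0], [8, 0, 0], [8, 0, 0], [8, 0, 0], [8, 0, 0]])

```text
time_s: 11.25
tcp_pos: [0.5136, 0.2092, 0.1725]
ee_rot: [-0.036, 0.709, -0.033, -0.704]
wrist_force: [1.9, 4.4, 0.1]
width: 0.43
```

```bash
python3 look.py c8
```

```text
11.25 [0.5136 0.2092 0.1725] [-0.49   0.531  0.099  1.788 -0.071  0.818 -2.025] [1.9 4.4 0.1] [ 1.36 -0.56  0.07] 0.4297669548695463
[[0.007, -0.097, -0.995], [0.005, -0.995, 0.097], [-1.0, -0.006, -0.006]]
to go, tool axes [-0.0055  0.0025  0.0023]
[331.89387176 240.19934817] [279.27269657 178.83390532]
```

View pics/c8.png

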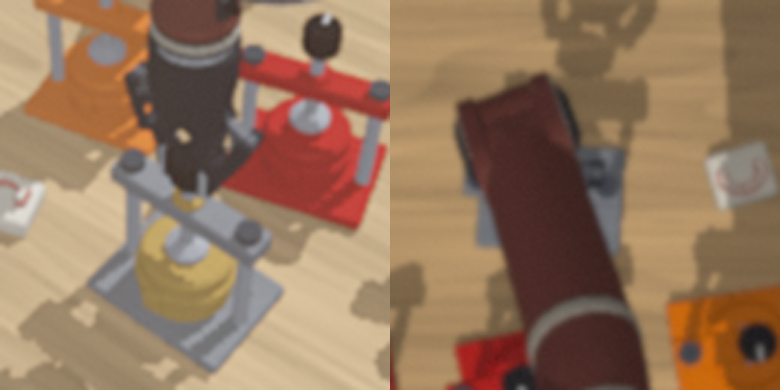

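252° turned, with no stop felt yet (moment about z only 0.07 N m). The last joint has about 0.8 rad left.

play_rows(xyz=[[0.00018, 0, 0], [0.00018, 0, 0], [0.00018, 0, 0], [0.00018, 0, 0], [0.00018, 0, 0], [0.00018, 0, 0]], rot=[[8, 0, 0], [8, 0, 0], [8, 0, 0], [8, 0, 0], [8, 0, 0], [8, 0, 0]])

```text
time_s: 11.95
tcp_pos: [0.5132, 0.207, 0.1714]
ee_rot: [-0.32, 0.633, -0.317, -0.63]
wrist_force: [1.2, 2.7, 3.1]
width: 0.431
```

```bash
python3 look.py c9
```

```text
11.95 [0.5132 0.207  0.1714] [-0.645  0.549  0.34   1.795 -0.237  0.832 -2.697] [1.2 2.7 3.1] [ 0.71 -0.55  0.04] 0.43076663040925156
[[0.005, -0.804, -0.594], [0.001, -0.594, 0.804], [-1.0, -0.005, -0.002]]
to go, tool axes [-0.0066  0.0017  0.0013]
[331.27792028 239.97591271] [280.04087463 179.03197936]
```

View pics/c9.png

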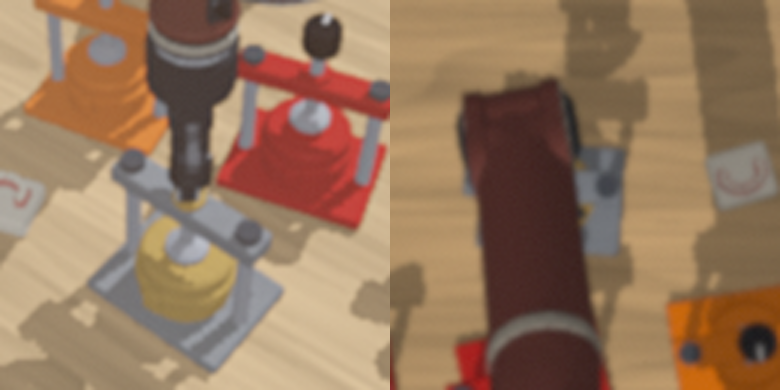

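Still no stop after 300°. I'll open, turn back about 170° around the knob and regrip.

play_rows(xyz=[[0, 0, 0], [0, 0, 0], [0, 0, 0], [0, 0, 0], [0, 0, 0], [0, 0, 0]], rot=[[0, 0, 0], [0, 0, 0], [0, 0, 0], [0, 0, 0], [0, 0, 0], [0, 0, 0]], jaw=1.0)

```text
time_s: 12.65
tcp_pos: [0.5107, 0.206, 0.1706]
ee_rot: [0.318, -0.631, 0.318, 0.632]
wrist_force: [-0.4, -0.5, -0.4]
width: 1.0
```

```bash
python3 look.py c10
```

```text
12.65 [0.5107 0.206  0.1706] [-0.644  0.549  0.34   1.798 -0.237  0.835 -2.695] [-0.4 -0.5 -0.4] [-0.01 -0.03  0.06] 1.000331968452525
[[-0.0, -0.804, -0.595], [-0.0, -0.595, 0.804], [-1.0, 0.0, 0.0]]
to go, tool axes [-0.0074 -0.0009  0.0007]
[331.47668787 239.42143458] [280.38409136 179.87998463]
```

View pics/c10.png

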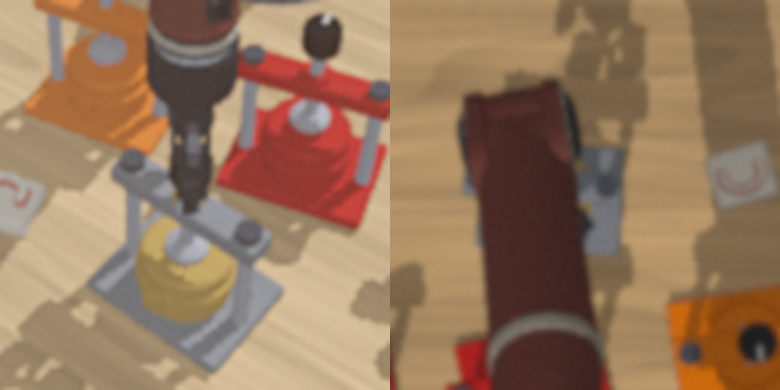

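The jaws are free and open, with one finger in front of the knob at crop (190,190). Turning back.

play_rows(xyz=[[0, -0.0025, 0.0012], [0, 0, 0], [0, 0, 0], [0, 0, 0], [0, 0, 0], [0, 0, 0], [0, 0, 0], [0, 0, 0], [0, 0, 0], [0, 0, 0], [0, 0, 0], [0, 0, 0], [0, 0, 0], [0, 0, 0], [0, 0, 0], [0, 0, 0], [0, 0, 0], [0, 0, 0], [0, 0, 0], [0, 0, 0]], rot=[[-8.5, 0, 0], [-8.5, 0, 0], [-8.5, 0, 0], [-8.5, 0, 0], [-8.5, 0, 0], [-8.5, 0, 0], [-8.5, 0, 0], [-8.5, 0, 0], [-8.5, 0, 0], [-8.5, 0, 0], [-8.5, 0, 0], [-8.5, 0, 0], [-8.5, 0, 0], [-8.5, 0, 0], [-8.5, 0, 0], [-8.5, 0, 0], [-8.5, 0, 0], [-8.5, 0, 0], [-8.5, 0, 0], [0, 0, 0]])

```text
time_s: 14.75
tcp_pos: [0.5123, 0.2081, 0.1705]
ee_rot: [0.572, 0.416, 0.572, -0.416]
wrist_force: [0.6, -1.2, -0.1]
width: 1.0
```

```bash
sed -i 's/\.511,\.207,\.178/.5115,.2085,.171/' look.py; python3 look.py c11
```

```text
14.75 [0.5123 0.2081 0.1705] [-0.126  0.571 -0.462  1.776  0.32   0.871 -0.421] [ 0.6 -1.2 -0.1] [-0.    0.09  0.03] 0.9996169247943676
[[-0.0, 0.951, 0.308], [0.0, 0.308, -0.951], [-1.0, -0.0, -0.0]]
to go, tool axes [-0.0005 -0.0006 -0.0006]
[331.80569607 240.17150349] [279.68344966 179.3557131 ]
```

View pics/c11.png

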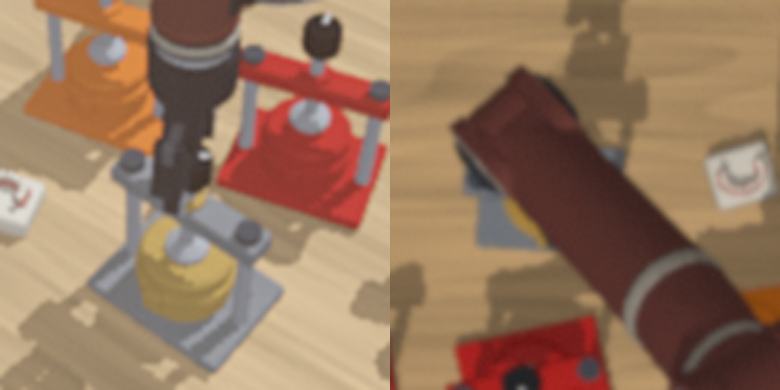

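The knob, at crop (203,170), is still between the jaws. I'll close and then turn.

play_rows(xyz=[[0, 0, 0], [0, 0, 0], [0, 0, 0], [0, 0, 0], [0, 0, 0], [0, 0, 0], [0, 0, 0], [0, 0, 0]], rot=[[0, 0, 0], [0, 0, 0], [0, 0, 0], [0, 0, 0], [0, 0, 0], [0, 0, 0], [0, 0, 0], [0, 0, 0]], jaw=0.0)

```text
time_s: 15.65
tcp_pos: [0.512, 0.2087, 0.1709]
ee_rot: [0.572, 0.416, 0.572, -0.416]
wrist_force: [-1.4, -0.5, 4.5]
width: 0.431
```

play_rows(xyz=[[0.0001, 0, 0], [0.0001, 0, 0], [0.0001, 0, 0], [0.0001, 0, 0], [0.0001, 0, 0]], rot=[[6, 0, 0], [6, 0, 0], [6, 0, 0], [6, 0, 0], [6, 0, 0]])

```text
time_s: 16.15
tcp_pos: [0.5115, 0.2091, 0.1705]
ee_rot: [-0.447, -0.548, -0.446, 0.549]
wrist_force: [-2.1, -1.3, 5.8]
width: 0.427
```

```bash
python3 look.py c12
```

```text
16.15 [0.5115 0.2091 0.1705] [-0.222  0.55  -0.315  1.779  0.22   0.847 -0.846] [-2.1 -1.3  5.8] [-0.14  0.61  1.49] 0.4272116555157088
[[0.0, 0.979, -0.204], [-0.001, -0.204, -0.979], [-1.0, 0.001, 0.001]]
to go, tool axes [-0.0005  0.0001  0.0006]
[332.25487529 240.15652738] [279.35973414 179.58325393]
```

The moment about z jumped to 1.5 N m against a running value of about 0.06, so this looks like the stop. I'll push a bit further to confirm.

play_rows(xyz=[[0, 0, 0], [0, 0, 0], [0, 0, 0]], rot=[[4, 0, 0], [4, 0, 0], [0, 0, 0]])

```text
time_s: 16.55
tcp_pos: [0.5117, 0.2097, 0.1705]
ee_rot: [0.407, 0.578, 0.407, -0.578]
wrist_force: [-2.2, 0.6, 4.6]
width: 0.426
```

```bash
python3 look.py c13
```

```text
16.55 [0.5117 0.2097 0.1705] [-0.247  0.546 -0.277  1.78   0.191  0.841 -0.958] [-2.2  0.6  4.6] [0.07 0.56 0.78] 0.4261099942017685
[[0.0, 0.941, -0.337], [0.0, -0.337, -0.941], [-1.0, 0.0, -0.0]]
to go, tool axes [-0.0005  0.0002  0.0012]
[332.39941793 240.30707773] [279.17387553 179.5360813 ]
```

View pics/c13.png

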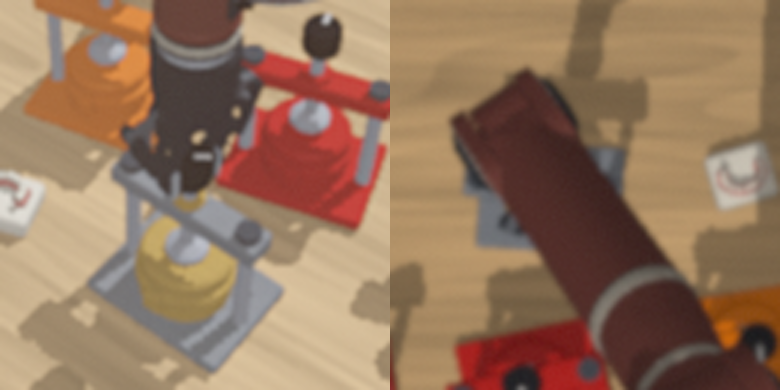

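The pads now slip, with the moment held at 0.8–1.5 N m, so this is a hard stop. I'll open, rise and look.

play_rows(xyz=[[0, 0, 0], [0, 0, 0], [0, 0, 0], [0, 0, 0], [0, 0, 0], [0, 0, 0]], rot=[[0, 0, 0], [0, 0, 0], [0, 0, 0], [0, 0, 0], [0, 0, 0], [0, 0, 0]], jaw=1.0)

```text
time_s: 17.25
tcp_pos: [0.5122, 0.2085, 0.1701]
ee_rot: [0.405, 0.579, 0.405, -0.579]
wrist_force: [-0.3, 0.6, -0.5]
width: 1.0
```

play_rows(xyz=[[-0.02, 0, 0], [-0.03, 0, 0], [-0.03, 0, 0], [-0.03, 0, 0], [-0.03, 0, 0], [0, 0.018, 0.047], [0, 0.018, 0.047], [0, 0.018, 0.047], [0, 0.018, 0.047], [0, 0, 0]], rot=[[0, 0, 0], [0, 0, 0], [0, 0, 0], [0, 0, 0], [0, 0, 0], [0, 0, 0], [0, 0, 0], [0, 0, 0], [0, 0, 0], [0, 0, 0]])

```text
time_s: 18.25
tcp_pos: [0.5153, -0.0017, 0.3099]
ee_rot: [-0.403, -0.581, -0.399, 0.584]
wrist_force: [0.1, -0.5, -0.1]
width: 0.997
```

```bash
python3 look.py c14
python3 - <<'E'
from workcell import manip
from h import *
s=manip.camera("scene");t=manip.camera("top");cv2.imwrite("pics/s15.png",s["frame"][:,:,::-1])
pickle.dump(s,open("s15.pkl","wb"))
print(dark(s,(318,222,350,255),75),dark(t,(268,168,296,192),60))
s0=pickle.load(open("scene0.pkl","rb"))
print("silver knob diff",np.abs(s["frame"][160:185,205:232].astype(int)-s0["frame"][160:185,205:232]).max())
a=[cv2.resize(q["frame"][160:230,190:260,::-1],None,fx=5,fy=5,interpolation=cv2.INTER_CUBIC) for q in(s0,s)]
cv2.imwrite("pics/silver.png",np.hstack(a))
E
```

```text
18.25 [ 0.5153 -0.0017  0.3099] [ 0.133  0.34  -0.246  1.679  0.097  1.135 -0.506] [ 0.1 -0.5 -0.1] [ 0.02  0.02 -0.01] 0.9965922530413666
[[-0.001, 0.934, -0.357], [-0.007, -0.357, -0.934], [-1.0, 0.002, 0.006]]
to go, tool axes [ 0.1375 -0.0789 -0.1959]
[267.30184593 171.04195161] [352.04791567 173.16958385]
[(67, array([327, 229,  12,  14]), array([332.82089552, 237.64179104]))] [(82, array([274, 173,  12,  12]), array([280.37804878, 178.53658537]))]
silver knob diff 40
```

View pics/c14.png

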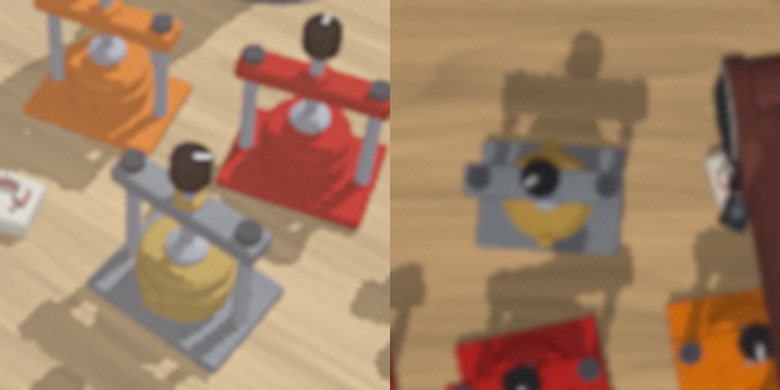

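View pics/silver.png

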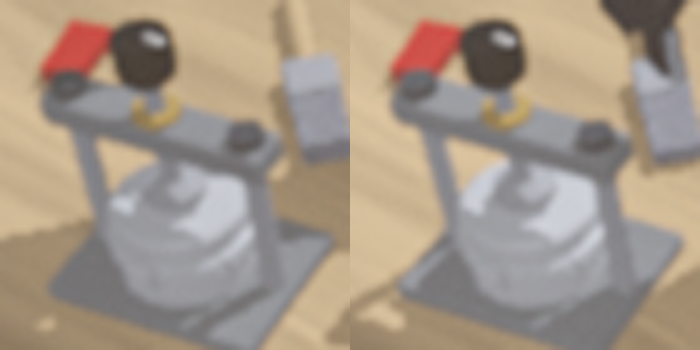

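The mark now points to the lower left in top, at crop (532,182) with the knob at (540,178). The silver knob and its mark look the same before and after. Next I'll measure the mark angles and knob height as an independent check.

Run:
```python
from h import *
from workcell import manip
s0=pickle.load(open("scene0.pkl","rb"));t0=pickle.load(open("top0.pkl","rb"))
s1=manip.camera("scene");t1=manip.camera("top")
def mark(c,box,z,k=np.array([.5112,.2078])):
    x0,y0,x1,y1=box;g=c["frame"][y0:y1,x0:x1].min(2).astype(float)
    m=np.zeros_like(g);yy,xx=np.mgrid[y0:y1,x0:x1]
    w=np.clip(g-90,0,None);u,v=(w*xx).sum()/w.sum(),(w*yy).sum()/w.sum()
    p=onz(c,u,v,z)[:2]-k;return (u,v),p*1e3,np.degrees(np.arctan2(p[1],p[0]))
for n,c,z in(("t0",t0,.2115),("t1",t1,.205)):print(n,mark(c,(275,173,285,184),z))
for n,c,z,b in(("s0",s0,.2115,(330,228,339,240)),("s1",s1,.205,(328,228,341,238))):print(n,mark(c,b,z))
def blob(f):
  return f
for c in(s0,s1):
  g=c["frame"][:, 326:341].max(2).astype(int);print(c["frame"][222:248,333].max(1))
# expected row of knob bottom/top for each height
for z in(.1965,.19):print(z,proj(s0,[.511,.208,z]))
o=[cv2.resize(c["frame"][218:258,310:360,::-1],None,fx=8,fy=8,interpolation=cv2.INTER_CUBIC) for c in(s0,s1)]
o2=[cv2.resize(c["frame"][163:198,258:308,::-1],None,fx=8,fy=8,interpolation=cv2.INTER_CUBIC)[:280] for c in(t0,t1)]
cv2.imwrite("pics/cmp.png",np.vstack([np.hstack(o),np.hstack(o2)])[:600])
```

```text
t0 ((np.float64(275.887417218543), np.float64(176.74172185430464)), array([3.75711504, 8.84278516]), np.float64(66.98037309873564))
t1 ((np.float64(276.3215859030837), np.float64(180.06167400881057)), array([-5.33739776,  7.86734789]), np.float64(124.15391096653276))
s0 ((np.float64(335.6722129783694), np.float64(232.34109816971713)), array([ 2.20918245, 11.85347092]), np.float64(79.44266429977137))
s1 ((np.float64(337.42399497487435), np.float64(231.14070351758795)), array([-8.71468051, 10.271802  ]), np.float64(130.31154496200332))
[195 195 188 155  95  69  70  78 103 117 100  75  71  71  70  71  71  69
  70  68  83 111 134 135 155 177]
[199 201 205 206 188 138  84  71  78  88  89  79  76  75  77  76  74  74
  72  73  71  74 100 127 145 154]
0.1965 [332.31958366 233.52958693]
0.19 [332.24827232 235.13260912]
```

View pics/cmp.png

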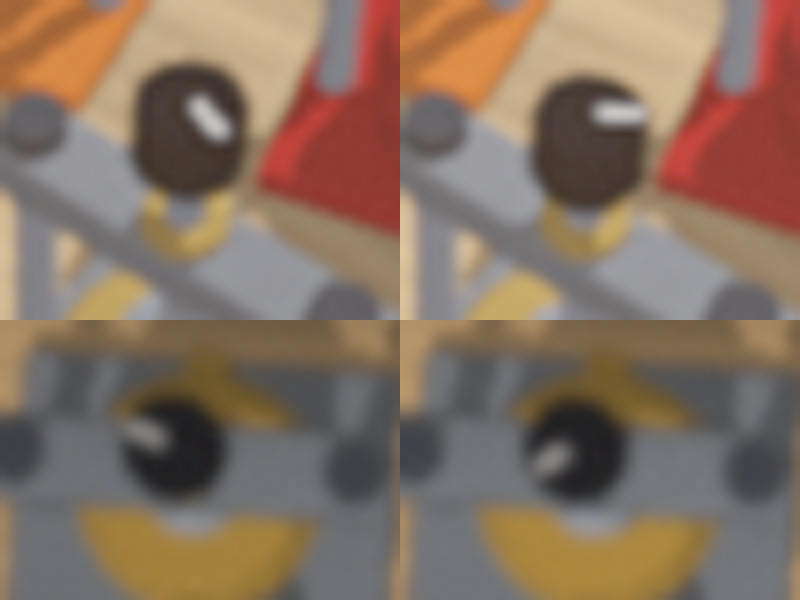

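The mark shows 303–309° clockwise (about 5.35 rad). The knob also dropped about 1.6 px in scene, as expected for 6.7 mm. Both agree with the stop felt early in the second grip, and put the start at about 1.85 rad, within the given range. The arm is clear, so I'll hand in.

```bash
python3 -c "
from workcell import manip
s=manip.state();print(s['time_s'],s['qd'].round(3),s['wrist_force'].round(1));print(manip.finish_job())"
```

```text
18.55 [-0.003  0.001  0.006 -0.001  0.003  0.001  0.002] [ 0.2 -0.1 -0.6]
the job is handed in; nothing more can be done
None
```

I screwed the brass-flask press down to its stop in two grips and let go. I handed the job in at 18.6 s, but the hand-in reports no verdict.

- **Turning:** The first grip turned 300° clockwise with no stop felt. I regripped, and a few degrees later the moment about the screw jumped to 1.5 N m, against 0.04–0.11 N m while turning. The pads then slipped on the knob, so I took this as the hard stop.
- **Screw angle (camera only):** I had no direct reading of the screw. The white mark turned about 303–309° in all, and the knob dropped about 1.6 px, which fits roughly 6.7 mm. If the screw is at 7.2 rad, it started at about 1.85 rad, inside the stated range.
- **Silver press:** Its knob and mark look unchanged in the before and after crops. The raw pixel difference there was not zero (up to 40 grey levels); I put that down to the arm's shadow and did not check further.
- **Arm at hand-in:** It was open and still, about 0.31 m above the bench. Wrist force was near zero and it was touching nothing.
- **Disagreements:** The two camera rays to the knob missed each other by 3.8 mm. My first grip was about 2 mm off centre, which caused up to about 8 N of sideways force while turning.

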